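Slide the upright master-gauge case home into its dock

TASK

Push the heavy upright wooden gauge case along the bench into the low U-shaped metal dock until the long side of its plinth sits flush against the dock's back bar, between the two side cheeks. Touch only the dark plinth at its foot, so that the case slides and never tips: do not push on its upper part, and do not grip or lift it. Leave everything else on the bench where it stands, and take the hand away at the end.

Things in the scene. Friction and masses are not known exactly. Their poses are not given: they have to be found in the camera images.
- case: The upright case, 95 mm tall overall, 0.75 to 1.05 kg, friction on the bench 0.5 to 0.7. Its foot is a dark plinth 60 (x) x 130 (y) x 34 (z) mm, flat on the bench; the paler upper part is set back 7 mm all round. Origin: centre of the underside; z up, y along the long side; the long -x side (with clasp) roughly faces the robot at the start. Pushed along x above about 40 mm height it may tip.
- case_top: Upper part of the same case (wooden, brass clasp and corners), 46 x 116 x 61 mm, fixed on the plinth. Origin: centre of its underside, 34 mm above the case's origin. Not to be touched.
- bay: The aluminium U-shaped dock, 22 mm high, fixed to the bench, open at its -x end (robot side), no floor plate. Origin: on the bench, exactly where the centre of the case's underside lies when home and centred; x points into the dock (direction of the last push), y across it, z up. The case may stand up to 70 mm to either side of its mouth and up to 0.28 rad askew at the start.
- bay_stop (a point): Middle of the back bar's front face, at bench height, 30 mm along +x from the dock's origin. Bar 174 mm long, 14 mm thick. Side cheeks (8 mm thick) have inner faces 79 mm either side of the middle, so the case has 14 mm play each side; they run 45 mm from the bar, then flare out for 19 mm more. Home, the plinth stands 15 mm out of the straight cheeks. Axes as the dock's.
- objective_a: Bystander: steel lens barrel, a cone standing on its wide end, 42 mm diameter, 72 mm tall, near one side of the dock. Origin at the underside's centre. Leave it alone.
- objective_b: Bystander: squat aluminium lens barrel, 48 mm diameter, 56 mm tall, standing beyond the dock's back bar. Origin at the underside's centre. Leave it alone.
- wheel: Bystander: brass balance wheel lying flat, 80 mm diameter, 10 mm thick, near the other side of the dock. Origin at the underside's centre. Leave it alone.
- flat_case: Bystander: low wooden case 75 x 120 x 32 mm lying to the right; not the one to push. Origin at the underside's centre. Leave it alone.
- loupe: Bystander: grey eye loupe standing on the bench, 38 mm diameter, 30 mm tall. Origin at the underside's centre. Leave it alone.
- jar: Bystander: small glass jar with metal cap, 44 mm diameter, 45 mm tall. Origin at the underside's centre. Leave it alone.
- driver: Bystander: small screwdriver lying on the bench, 130 mm long. Origin at the underside's centre. Leave it alone.
Mind the look-alikes: they are no part of the job. Leave any orange look-alike of the case alone. There is more than one size of the bay; the job needs the smaller.

How it is judged:
At the end, for the whole second after the job is handed in: The case stands upright on the bench inside the dock, its centre within 5 mm of home along the dock's x and within 18 mm across, its long side parallel to the back bar within 0.07 rad, at rest (x of case in the frame of bay between -0.005 and 0.005 m and y of case in the frame of bay between -0.018 and 0.018 m and angle between the x axis of case and the x axis of bay, either way round below 0.07 rad and angle between case's own z axis and vertical below 0.04 rad and height (world z) of case below 0.004 m and linear speed of case below 0.01 m/s); the robot touches nothing.
It fails at once if the case tips more than 0.15 rad (angle between case's own z axis and vertical above 0.15 rad).
It fails at once if the hand or arm pushes on the upper part of the case (over 2 N) (contact force between any of the fingers, the arm and case_top above 2 N).
It fails at once if the case is lifted more than 10 mm (height (world z) of case above 0.01 m).
It fails at once if the case is taken between the fingers (x of the grasp point in the frame of case between -0.022 and 0.022 m and y of the grasp point in the frame of case between -0.055 and 0.055 m and z of the grasp point in the frame of case below 0.095 m).
It fails at once if a bystander is moved more than 25 mm (distance of any of objective_a, objective_b, wheel, flat_case, loupe, jar, driver from where it was at the start of the episode above 0.025 m).
It also fails if it takes over 64 s, if anything falls off the work surface, if the arm or the gripper's body presses on something with over 40 N, if the wrist force passes 120 N, or if a joint passes its speed limit or range.

ROBOT

A 6-joint arm with a two-finger parallel gripper is mounted at the origin on the work surface. World frame = base frame: x ahead of the robot, y to its left, z up, the work surface at z = 0. Lengths are in m, angles in rad, forces in N, time in s.
With the tool pointing down it reaches from about 0.325 to 0.85 m from the base axis. Payload 4.4 kg.
Tool frame: the origin (TCP) lies between the finger pads; the fingertips stand 8 mm ahead of it and the grasp point (between the pads) lies 11 mm behind it; y points along the fingers, x is the direction in which the jaws open and shut, and the axes are right-handed (so a half turn about y gives the same grasp; the last joint's range is limited). The gripper opens to 94 mm and grips with 3 to 60 N. Pads are 16 mm wide; open, the fingers measure 119 mm over their backs; the gripper's body (75 mm by 177 mm) begins 78 mm behind the grasp point.
Start: joints at [1.161, 0.207, 1.542, -0, 1.393, -0.15], TCP at [0.147, 0.556, 0.213] pointing down, gripper open.
Joint ranges: [-2.73, 2.73], [-0.86, 2.22], [0.23, 2.46], [-1.11, 4.25], [0.08, 2.63], [-2.82, 2.82]. Speed limits (rad/s): [2.79, 2.79, 3.14, 3.14, 3.14, 3.14].

INTERFACE

Orientations are given as a 3x3 rotation matrix whose columns are the frame's x, y, z axes.
In Python, from workcell import ctrl gives the robot as it stands.
- The arm moves only by the tool move_arm, never from a script. Its arguments are lists of equal length, an entry for each row: "offset": the shift along the tool's x, y, z in mm, a list of three; "rotation": the turn, a rotation vector about the tool's x, y, z in rad, a list of three; "gripper": the closure, from -1 (fully open) to 1 (shut). In form: {"offset": [[tx, ty, tz], ...], "rotation": [[rx, ry, rz], ...], "gripper": [gripper, ...]}. A call has 1 to 20 rows; each row is the pose to reach, as a shift and turn from the pose measured when the call began, along the tool's axes at that moment; what a row does not reach only later rows make up. A row lasts 1/12 s, in which the tool goes at most 41.7 mm and 7.16 degrees, less where a joint would pass 70% of its speed; a pose out of reach is approached as far as the arm can. A call with a gripper value outside its range is refused whole. The fingers move at their own pace and stop on an object; "grip_force" is the grip in N (left out, the last holds). Time passes only in rows, so rows that repeat a pose let the fingers close. It gives the time, the measured TCP pose, the force and the opening at its end, in the units of the state.
- ctrl.read_state(): the state, without advancing time (a new reading comes with each control period).
- ctrl.camera(name): name is "scene" or "top"; returns a dict with "frame" (384x512x3 uint8, red, green, blue), "fx", "fy", "cx", "cy" (pixels), "origin" and "rotation" of the camera in the world. Camera axes: x right, y down, z forward; pixel columns grow to the right and rows downward; lengths in m; the calibration is good to about 2 mm. A picture is of the moment at which its call begins. There is no depth.
- ctrl.close_job(): hands the job in, once; it reports no verdict.
The state is a dict: "clock": time; "qpos": joint angles; "joint_vel": joint speeds; "joint_efforts": joint torques, N m; "tool_pos": TCP position; "tool_rot": TCP orientation; "contact_force": force on the tool from outside, world axes, zero at the start; "wrist_torque": the same for the moment, N m; "opening": finger opening in m.
Only numpy, scipy, OpenCV 4.12 (cv2) and the standard library are available. Lean on these libraries where they do the work, as an engineer would, in place of code of your own. Each camera call takes 0.05 s, during which the arm holds its last target.

## Working session

There is one attempt and no reset: what is moved stays moved. The work goes in short steps, Python scripts to look and compute and a tool call to move; the robot and the scene stay as the last step left them, time stands still between calls to the robot, and variables do not carry over. Pictures are saved under pics/ and viewed, and the job is handed in when it is done.

Besides the shell and the picture viewer there is one more tool, called after "Emit:" by a JSON object that holds its "name" and its "arguments", one argument or row to a line. move_arm: Moves the arm, as the interface text tells. Its arguments: {"type":"object","properties":{"offset":{"type":"array","items":{"type":"array","items":{"type":"number"}}},"rotation":{"type":"array","items":{"type":"array","items":{"type":"number"}}},"gripper":{"type":"array","items":{"type":"number"}},"grip_force":{"type":"number"}},"required":["offset","rotation","gripper"]}

```bash
ls; mkdir -p pics
python3 - <<'E'
from workcell import ctrl
import cv2,numpy as np
for n in ("scene","top"):
    c=ctrl.camera(n); cv2.imwrite(f"pics/{n}0.png",cv2.resize(c["frame"][:,:,::-1],(800,600),interpolation=cv2.INTER_CUBIC))
    np.savez(f"{n}0.npz",**c)
    print(n,c["fx"],c["fy"],c["cx"],c["cy"],c["origin"],np.round(c["rotation"],3).tolist())
s=ctrl.read_state()
for k,v in s.items(): print(k,np.round(v,4).tolist())
E
```

```text
pics
scene 413.8261969919955 413.8261969919955 253.35428441375583 196.50531246932204 [0.8341993  0.52741889 0.85292056] [[-0.854, 0.421, -0.307], [0.521, 0.683, -0.512], [-0.005, -0.597, -0.802]]
top 399.3383258121671 399.3383258121671 252.74010343214206 191.81055042016288 [0.32063541 0.03663365 1.16533871] [[-0.021, -0.986, 0.163], [-1.0, 0.019, -0.016], [0.012, -0.164, -0.986]]
clock 0.1
qpos [1.1615, 0.2073, 1.5428, -0.0, 1.3935, -0.1505]
joint_vel [-0.0005, -0.0014, -0.0033, 0.0005, 0.0016, -0.0011]
joint_efforts [0.0002, -37.1864, -28.2295, 0.0702, 0.0312, -0.0001]
tool_pos [0.1469, 0.5552, 0.2124]
tool_rot [[0.2559, -0.0008, -0.9667], [0.9667, -0.0018, 0.2559], [-0.002, -1.0, 0.0003]]
contact_force [0.0015, -0.1604, -0.115]
wrist_torque [-0.053, 0.0242, -0.0734]
opening 0.0939
```

View pics/scene0.png

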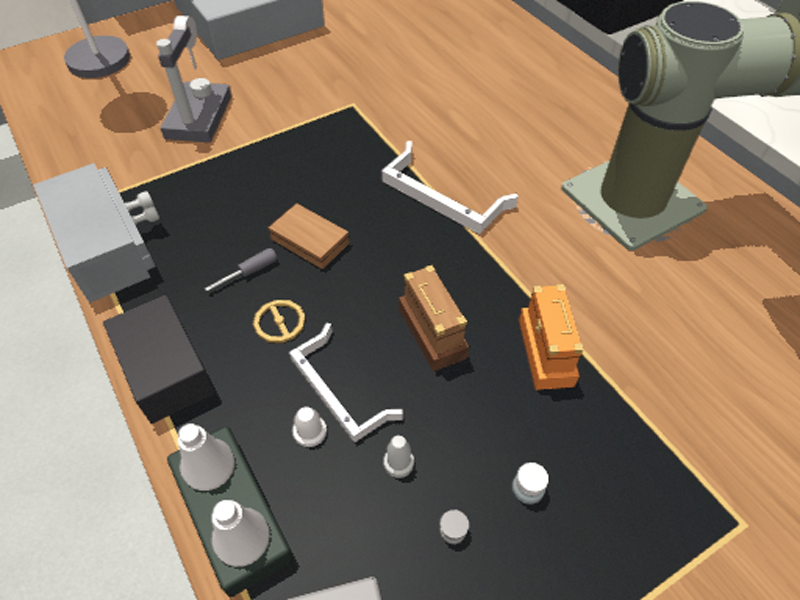

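View pics/top0.png

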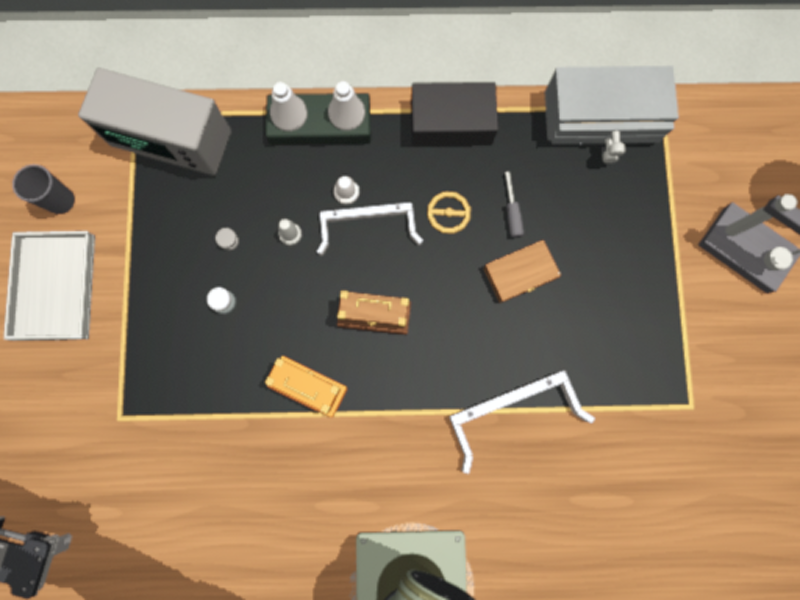

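The top view shows the brown case at about (373,312). The smaller dock is at about (367,215), with its mouth facing the robot. The orange look-alike is at (306,386) and the bigger dock at (520,410). Next I'll measure the case and the smaller dock.

```bash
cat > h.py <<'E'
import numpy as np,cv2
def ray(c,u,v,z):
    d=np.asarray(c["rotation"])@np.array([(u-c["cx"])/c["fx"],(v-c["cy"])/c["fy"],1.])
    o=np.asarray(c["origin"]); return o+d*(z-o[2])/d[2]
def proj(c,p):
    q=np.asarray(c["rotation"]).T@(np.asarray(p)-np.asarray(c["origin"]))
    return np.array([c["fx"]*q[0]/q[2]+c["cx"],c["fy"]*q[1]/q[2]+c["cy"]])
def crop(c,x0,y0,x1,y1,s,fn):
    im=c["frame"][y0:y1,x0:x1,::-1]
    cv2.imwrite(fn,cv2.resize(im,None,fx=s,fy=s,interpolation=cv2.INTER_CUBIC))
E
python3 - <<'E'
from h import *
t=np.load("top0.npz");s=np.load("scene0.npz")
crop(t,195,120,295,220,6,"pics/topc.png")
crop(s,180,160,310,290,4.6,"pics/scenec.png")
E
```

```text
(no output)
```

View pics/topc.png

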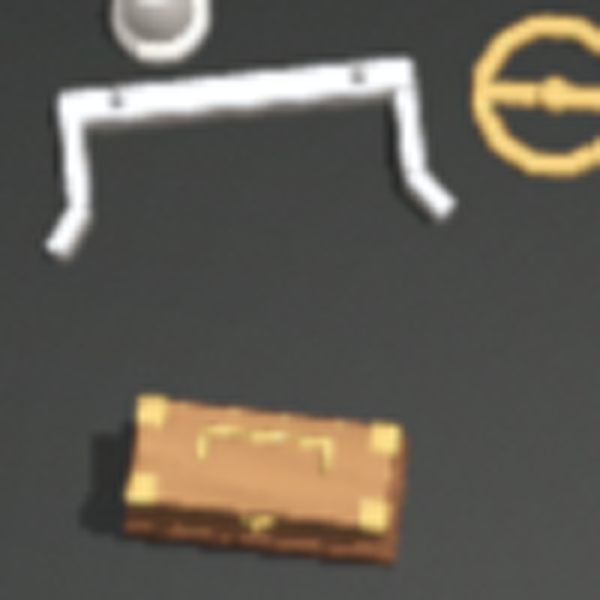

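View pics/scenec.png

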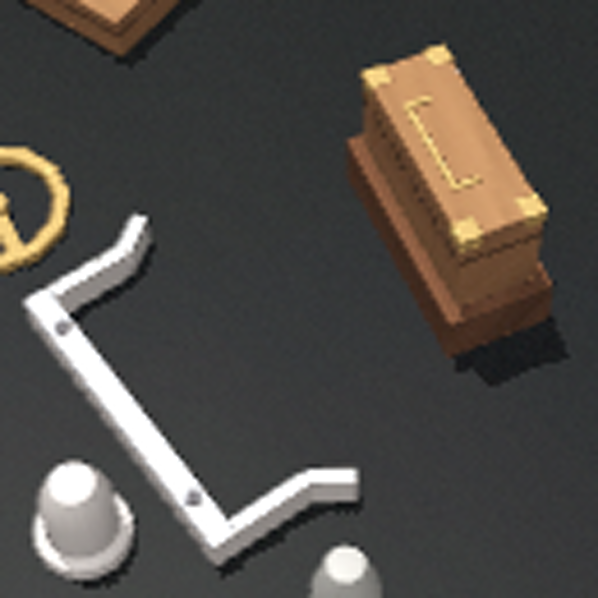

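Run:
```python
from h import *
t=np.load("top0.npz");s=np.load("scene0.npz")
T=lambda x,y,z:ray(t,195+(x+.5)/6-.5,120+(y+.5)/6-.5,z)[:2]
S=lambda x,y,z:ray(s,180+(x+.5)/4.6-.5,160+(y+.5)/4.6-.5,z)[:2]
def an(a,b): d=b-a; return np.linalg.norm(d),np.degrees(np.arctan2(-d[0],d[1]))
print("bay holes")
for f,p in ((T,[(358,77),(117,99)]),(S,[(63,328),(193,498)])):
    a,b=[f(*q,.022) for q in p]; print(a.round(4),b.round(4),(a+b)/2,an(b,a))
a=T(412,60,.022);b=T(60,95,.022); print("back edge top",a,b,an(b,a),(a+b)/2)
a=S(25,302,.022);b=S(215,548,.022); print("back edge scene",a,b,an(b,a),(a+b)/2)
a=S(50,290,.022);b=S(235,527,.022); print("front edge scene",a,b,an(b,a),(a+b)/2)
print("case top corners")
for f,p in ((T,[(399,423),(138,397),(126,502),(388,529)]),(S,[(362,72),(460,248),(546,210),(440,46)])):
    c=np.array([f(*q,.095) for q in p]); print(c.round(4).tolist(),c.mean(0).round(4)); print(an(c[1],c[0]),an(c[2],c[3]),np.linalg.norm(c[1]-c[2]))
print("plinth bottom")
a=T(122,536,.0);b=T(395,563,0);print(a,b,an(a,b))
a=S(348,142,.034);b=S(458,322,.034);print("top far long",a,b,an(b,a))
a=S(452,357,0);print(a)
```

```text
bay holes
[0.689  0.0103] [0.6797 0.1297] [0.68437084 0.07001037] (np.float64(0.119798229556711), np.float64(-175.54954047649625))
[0.6892 0.0091] [0.6788 0.1286] [0.6839734  0.06887422] (np.float64(0.11991368478906035), np.float64(-175.00885160982475))
back edge top [ 0.69734104 -0.01672045] [0.68225402 0.1578726 ] (np.float64(0.17524369123155412), np.float64(-175.06119863466125)) [0.68979753 0.07057608]
back edge scene [ 0.69890411 -0.01538901] [0.68248436 0.15705709] (np.float64(0.17322604653278478), np.float64(-174.56088272849544)) [0.69069424 0.07083404]
front edge scene [ 0.68458084 -0.01526708] [0.66902753 0.15253594] (np.float64(0.16852228093477004), np.float64(-174.7045049604401)) [0.67680419 0.06863443]
case top corners
[[0.5022, -0.0031], [0.5164, 0.115], [0.4685, 0.1207], [0.4539, 0.003]] [0.4853 0.0589]
(np.float64(0.11893881974871813), np.float64(173.15445791707742)) (np.float64(0.11856412730326255), np.float64(172.96826308476383)) 0.04827696181119841
[[0.501, -0.0039], [0.5188, 0.1142], [0.4706, 0.1175], [0.4572, 0.0025]] [0.4869 0.0576]
(np.float64(0.11941724184069483), np.float64(171.46618015016045)) (np.float64(0.11575604705727335), np.float64(173.3370012458323)) 0.04828080247771025
plinth bottom
[0.46483783 0.13019474] [ 0.44897571 -0.00299817] (np.float64(0.13413411185922466), np.float64(173.2085572635443))
top far long [ 0.50660528 -0.00879397] [0.51928113 0.11821254] (np.float64(0.12763749441071195), np.float64(174.30048688453957))
[0.52070519 0.11745938]
```

Run:
```python
from h import *
t=np.load("top0.npz");s=np.load("scene0.npz")
k=384/600
crop(t,160,215,230,275,8,"pics/or_t.png")
crop(s,320,170,390,260,6,"pics/or_s.png")
for p in [(278,362),(345,395),(330,414),(266,382)]: print(ray(t,p[0]*k,p[1]*k,.034).round(3))
```

```text
[0.398 0.232 0.034]
[0.337 0.112 0.034]
[0.304 0.139 0.034]
[0.363 0.253 0.034]
```

View pics/or_t.png

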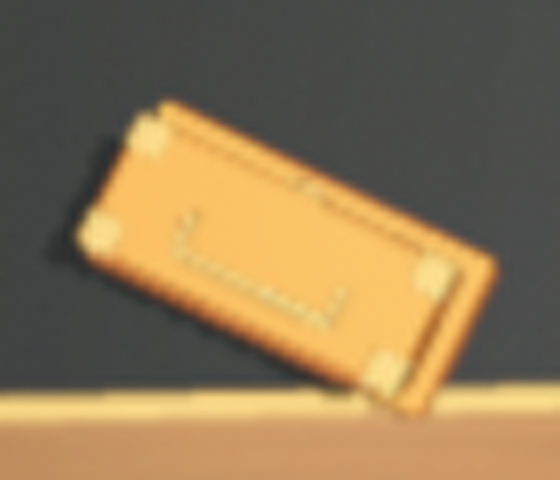

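View pics/or_s.png

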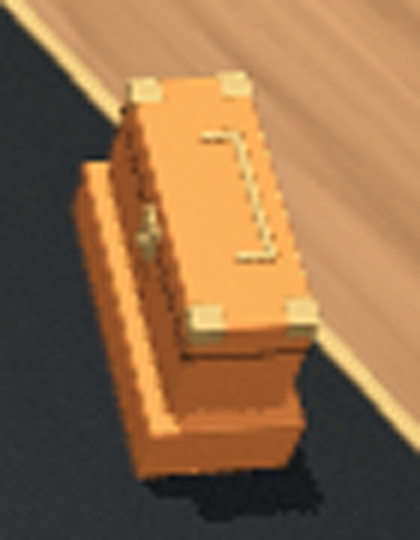

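```bash
cat >> h.py <<'E'
from scipy.spatial.transform import Rotation as R
BAY=np.array([.6473,.0662]); YAW=.089
def pose(bx,by,z,tilt=.12,yaw=YAW):
    X=np.array([np.cos(YAW),np.sin(YAW)]);Y=np.array([-X[1],X[0]])
    p=np.r_[BAY+X*bx+Y*by,z]
    tx=np.array([-np.sin(yaw),np.cos(yaw),0]);f=np.array([np.cos(yaw),np.sin(yaw),0])
    ty=np.sin(tilt)*f-np.cos(tilt)*np.array([0,0,1]);tz=np.cross(tx,ty)
    return p,np.stack([tx,ty,tz],1)
def delta(st,p,Rm):
    R0=np.asarray(st["tool_rot"]);o=R0.T@(p-np.asarray(st["tool_pos"]))*1000
    return o.round(1).tolist(),R.from_matrix(R0.T@Rm).as_rotvec().round(3).tolist()
E
python3 - <<'E'
from h import *
from workcell import ctrl
s=ctrl.read_state()
p,r=pose(-.235,.008,.2); print(p,r.round(3).tolist(),delta(s,p,r))
E
```

```text
[0.41251904 0.05328094 0.2       ] [[-0.089, 0.119, -0.989], [0.996, 0.011, -0.088], [0.0, -0.993, -0.12]] ([-417.2, 13.1, -385.2], [-0.119, -0.347, -0.023])
```

Emit:
{"name": "move_arm", "arguments": {
  "offset": [
    [-12, 0, -11],
    [-35, 1, -32],
    [-60, 2, -55],
    [-87, 3, -80],
    [-114, 4, -105],
    [-141, 5, -130],
    [-168, 6, -155],
    [-195, 7, -180],
    [-222, 8, -205],
    [-249, 9, -230],
    [-276, 10, -255],
    [-303, 11, -280],
    [-330, 12, -305],
    [-357, 13, -330],
    [-382, 13, -353],
    [-402, 13, -371],
    [-412, 13, -381],
    [-417, 13, -385],
    [-417, 13, -385],
    [-417, 13, -385]
  ],
  "rotation": [
    [0, 0, 0],
    [-0.01, -0.02, 0],
    [-0.02, -0.05, 0],
    [-0.03, -0.07, -0.005],
    [-0.035, -0.1, -0.007],
    [-0.04, -0.12, -0.008],
    [-0.05, -0.14, -0.01],
    [-0.06, -0.17, -0.011],
    [-0.06, -0.19, -0.012],
    [-0.07, -0.21, -0.014],
    [-0.08, -0.23, -0.015],
    [-0.09, -0.26, -0.017],
    [-0.1, -0.28, -0.019],
    [-0.105, -0.3, -0.02],
    [-0.11, -0.32, -0.021],
    [-0.115, -0.335, -0.022],
    [-0.119, -0.347, -0.023],
    [-0.119, -0.347, -0.023],
    [-0.119, -0.347, -0.023],
    [-0.119, -0.347, -0.023]
  ],
  "gripper": [-0.75, -0.75, -0.75, -0.75, -0.75, -0.75, -0.75, -0.75, -0.75, -0.75, -0.75, -0.75, -0.75, -0.75, -0.75, -0.75, -0.75, -0.75, -0.75, -0.75]
}}

```text
clock: 1.77
tool_pos: [0.4118, 0.0539, 0.1997]
tool_rot: [[-0.088, 0.118, -0.989], [0.996, 0.011, -0.087], [0.001, -0.993, -0.118]]
contact_force: [0.4, 0.6, -0.5]
opening: 0.0826
```

Run:
```python
from h import *
from workcell import ctrl
s=ctrl.read_state()
print(s["clock"],s["tool_pos"],s["opening"],np.round(s["qpos"],2),np.round(s["contact_force"],1))
p,r=pose(-.235,.008,.027); print(delta(s,p,r))
c=ctrl.camera("scene"); cv2.imwrite("pics/s1.png",cv2.resize(c["frame"][:,:,::-1],(800,600)))
```

```text
1.7667 [0.41178801 0.0538931  0.19974275] 0.0825622224615182 [-0.1  -0.23  2.01  0.02  1.25 -1.76] [ 0.4  0.6 -0.5]
([-0.8, 171.6, 19.7], [-0.002, -0.001, 0.001])
```

View pics/s1.png

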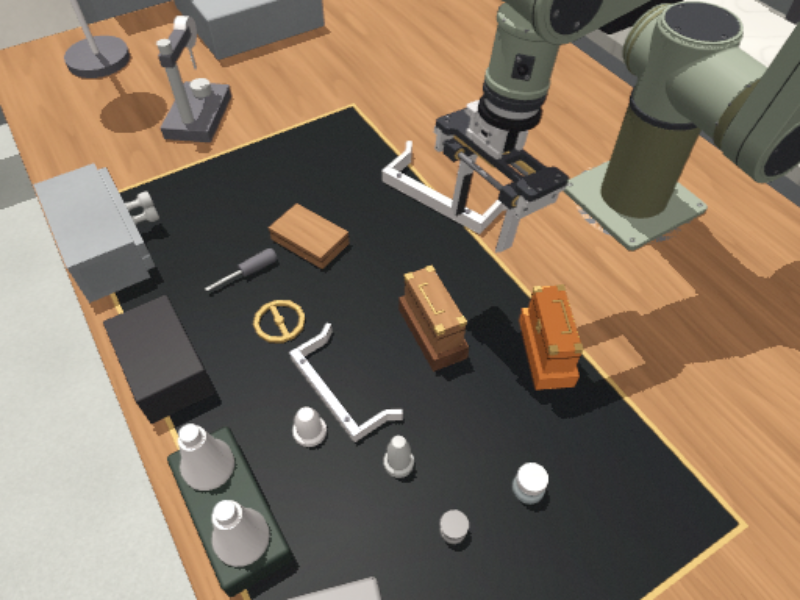

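The scene picture shows the hand at about (500,190). It is behind the case at (435,315) and clear of it, with the finger line across the case's long side. Now I'll lower it.

Emit:
{"name": "move_arm", "arguments": {
  "offset": [
    [0, 8, 1],
    [0, 24, 3],
    [0, 46, 5],
    [0, 70, 8],
    [0, 95, 11],
    [0, 118, 13],
    [0, 138, 16],
    [-0.5, 154, 18],
    [-0.8, 165, 19],
    [-0.8, 171, 19.7],
    [-0.8, 171.6, 19.7],
    [-0.8, 171.6, 19.7]
  ],
  "rotation": [
    [0, 0, 0],
    [0, 0, 0],
    [0, 0, 0],
    [0, 0, 0],
    [0, 0, 0],
    [0, 0, 0],
    [0, 0, 0],
    [0, 0, 0],
    [0, 0, 0],
    [0, 0, 0],
    [0, 0, 0],
    [0, 0, 0]
  ],
  "gripper": [-0.75, -0.75, -0.75, -0.75, -0.75, -0.75, -0.75, -0.75, -0.75, -0.75, -0.75, -0.75]
}}

```text
clock: 2.82
tool_pos: [0.4121, 0.0543, 0.0268]
tool_rot: [[-0.09, 0.117, -0.989], [0.996, 0.012, -0.09], [0.001, -0.993, -0.118]]
contact_force: [0.3, -0.4, 0.4]
opening: 0.0824
```

Run:
```python
from h import *
from workcell import ctrl
s=ctrl.read_state()
print(s["clock"],s["tool_pos"],s["opening"],np.round(s["contact_force"],1))
for bx in (-.2,-.165,-.12): 
  p,r=pose(bx,.008,.027); print(delta(s,p,r))
for n in("scene","top"):
  c=ctrl.camera(n)
  crop(c,*((220,120,350,250) if n=="scene" else (190,130,310,250)),4.6,f"pics/{n}2.png")
```

```text
2.8167 [0.41210819 0.05434951 0.02684844] 0.08237900289850442 [ 0.3 -0.4  0.4]
([-1.2, 4.0, -35.1], [-0.002, 0.001, 0.001])
([-1.2, 8.1, -69.8], [-0.002, 0.001, 0.001])
([-1.3, 13.4, -114.5], [-0.002, 0.001, 0.001])
```

View pics/scene2.png

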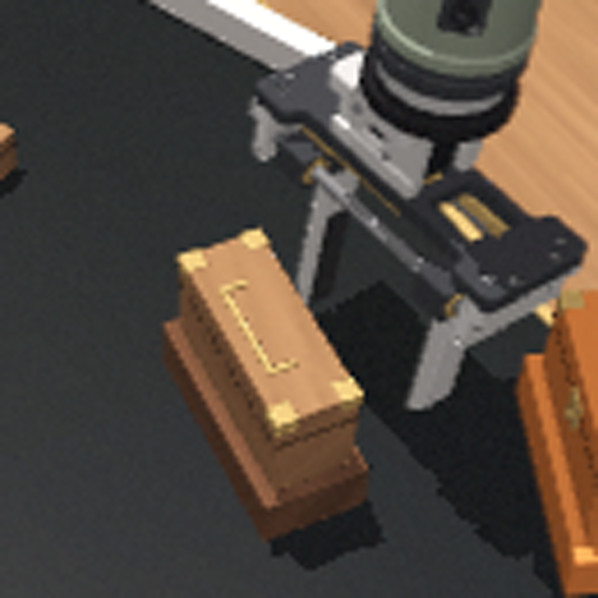

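View pics/top2.png

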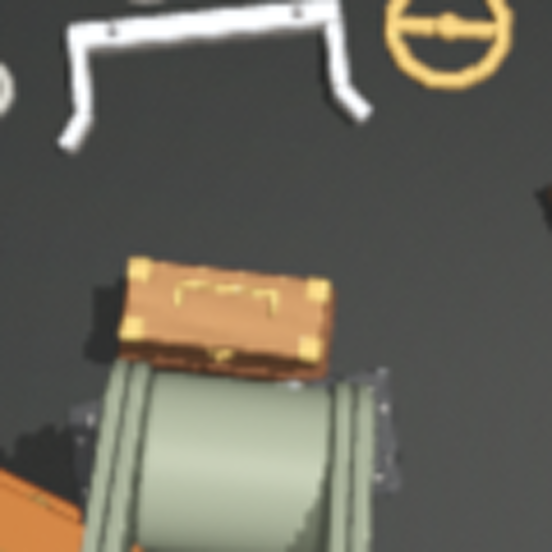

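Emit:
{"name": "move_arm", "arguments": {
  "offset": [
    [-0.5, 0.8, -4],
    [-1, 1.2, -9],
    [-1.2, 1.6, -13],
    [-1.2, 2, -17],
    [-1.2, 2.5, -20],
    [-1.2, 2.8, -23],
    [-1.2, 3.2, -26],
    [-1.2, 3.6, -29],
    [-1.2, 4, -32],
    [-1.2, 4.3, -35],
    [-1.2, 4.6, -38],
    [-1.2, 5, -41],
    [-1.2, 5.3, -44],
    [-1.2, 5.6, -47],
    [-1.2, 6, -50],
    [-1.2, 6.4, -53],
    [-1.2, 6.7, -56],
    [-1.2, 7, -59],
    [-1.2, 7.2, -61],
    [-1.2, 7.2, -61]
  ],
  "rotation": [
    [0, 0, 0],
    [0, 0, 0],
    [0, 0, 0],
    [0, 0, 0],
    [0, 0, 0],
    [0, 0, 0],
    [0, 0, 0],
    [0, 0, 0],
    [0, 0, 0],
    [0, 0, 0],
    [0, 0, 0],
    [0, 0, 0],
    [0, 0, 0],
    [0, 0, 0],
    [0, 0, 0],
    [0, 0, 0],
    [0, 0, 0],
    [0, 0, 0],
    [0, 0, 0],
    [0, 0, 0]
  ],
  "gripper": [-0.75, -0.75, -0.75, -0.75, -0.75, -0.75, -0.75, -0.75, -0.75, -0.75, -0.75, -0.75, -0.75, -0.75, -0.75, -0.75, -0.75, -0.75, -0.75, -0.75]
}}

```text
clock: 4.58
tool_pos: [0.4746, 0.0586, 0.0277]
tool_rot: [[-0.09, 0.119, -0.989], [0.996, 0.012, -0.089], [0.001, -0.993, -0.12]]
contact_force: [-3.5, 0.3, -2.8]
opening: 0.0824
```

Run:
```python
from h import *
from workcell import ctrl
s=ctrl.read_state()
print(s["clock"],s["tool_pos"],s["opening"],np.round(s["contact_force"],1))
for n in("scene","top"):
  c=ctrl.camera(n); np.savez(f"{n}3.npz",**c)
  crop(c,*((180,140,310,270) if n=="scene" else (190,120,290,220)),*((4.6,) if n=="scene" else (6,)),f"pics/{n}3.png")
```

```text
4.5833 [0.47461987 0.05861541 0.02768603] 0.08243293955231908 [-3.5  0.3 -2.8]
```

View pics/scene3.png

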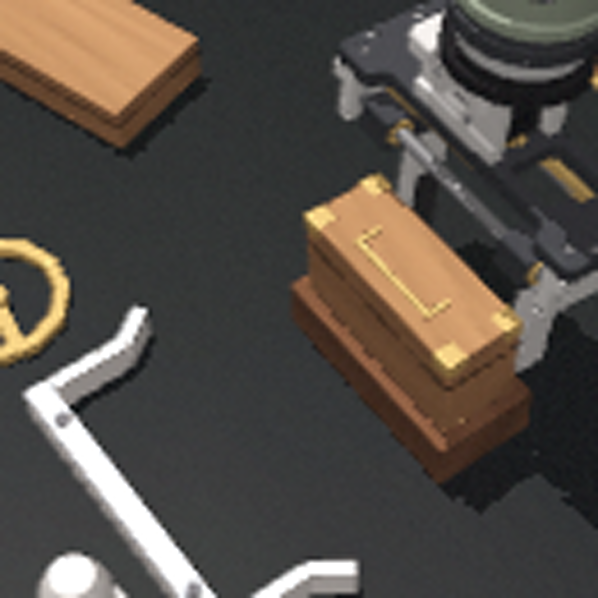

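View pics/top3.png

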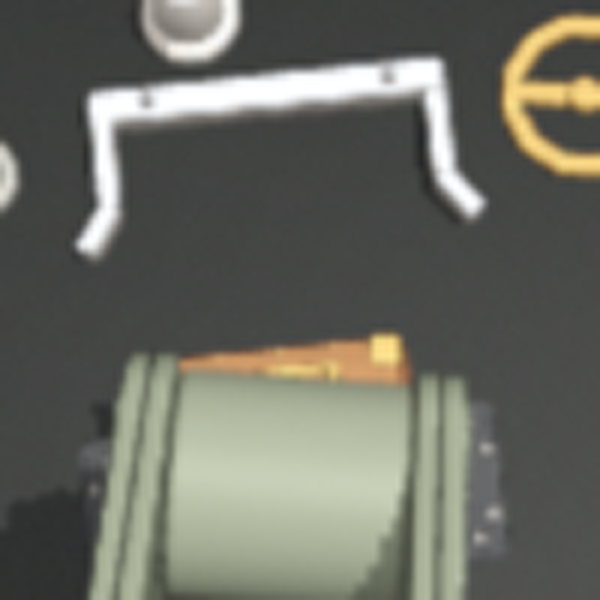

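```bash
cat >> h.py <<'E'
def casefit(pts):  # world top corners: far-right, far-left, near-left, near-right
    c=np.array(pts); m=c.mean(0); d=(c[1]-c[0]+c[2]-c[3]); a=np.arctan2(-d[0],d[1])
    X=np.array([np.cos(YAW),np.sin(YAW)]);Y=np.array([-X[1],X[0]])
    print("centre",m.round(4),"bay xy",((m-BAY)@X).round(4),((m-BAY)@Y).round(4),"rel yaw",(a-YAW).round(3),"len",np.linalg.norm(c[1]-c[0]).round(4),np.linalg.norm(c[2]-c[3]).round(4),"wid",np.linalg.norm(c[1]-c[2]).round(4),np.linalg.norm(c[0]-c[3]).round(4))
E
python3 - <<'E'
from h import *
s=np.load("scene3.npz")
S=lambda x,y,z:ray(s,180+(x+.5)/4.6-.5,140+(y+.5)/4.6-.5,z)[:2]
casefit([S(*q,.095) for q in [(303,213),(446,371),(522,328),(378,175)]])
a,b=S(291,285,.034),S(440,450,.034); print("plinth far edge",a,b,np.arctan2(b[0]-a[0],a[1]-b[1])-YAW)
print((((a+b)/2)-BAY)@np.array([np.cos(YAW),np.sin(YAW)])-.03, np.linalg.norm(a-b), ((a+b)/2-BAY)@np.array([-np.sin(YAW),np.cos(YAW)]))
h=[S(*q,.022) for q in [(63,420),(193,590)]]; print(np.array(h), "bay hole check")
E
```

```text
centre [0.5162 0.066 ] bay xy -0.1306 0.0115 rel yaw -0.014 len 0.1182 0.1177 wid 0.045 0.0455
plinth far edge [0.5502819  0.00443132] [0.53862483 0.13114881] -3.138858257209822
-0.13229825016592572 0.12725254312516981 0.01072503873686894
[[0.68918975 0.00914472]
 [0.67875704 0.12860371]] bay hole check
```

Run:
```python
from h import *
from workcell import ctrl
s=ctrl.read_state()
for bx,by in ((-.1727,.0078),(-.105,.0025),(-.055,-.002)): 
  p,r=pose(bx,by,.027); print(p,delta(s,p,r))
```

```text
[0.47459024 0.05861911 0.027     ] ([0.1, 0.9, 0.1], [0.0, 0.001, 0.001])
[0.54249337 0.05935744 0.027     ] ([-5.3, 9.0, -67.1], [0.0, 0.001, 0.001])
[0.59269545 0.05931938 0.027     ] ([-9.8, 15.0, -116.7], [0.0, 0.001, 0.001])
```

Emit:
{"name": "move_arm", "arguments": {
  "offset": [
    [-0.2, 1, -2],
    [-0.4, 1.5, -5],
    [-0.7, 2, -9],
    [-1, 2.5, -13],
    [-1.3, 3, -17],
    [-1.6, 3.4, -21],
    [-2, 3.9, -25],
    [-2.3, 4.4, -29],
    [-2.6, 4.8, -33],
    [-3, 5.3, -37],
    [-3.3, 5.8, -41],
    [-3.6, 6.2, -45],
    [-3.9, 6.7, -49],
    [-4.2, 7.2, -53],
    [-4.5, 7.6, -57],
    [-4.8, 8, -60],
    [-5, 8.4, -63],
    [-5.2, 8.7, -65],
    [-5.3, 9, -67],
    [-5.3, 9, -67]
  ],
  "rotation": [
    [0, 0, 0],
    [0, 0, 0],
    [0, 0, 0],
    [0, 0, 0],
    [0, 0, 0],
    [0, 0, 0],
    [0, 0, 0],
    [0, 0, 0],
    [0, 0, 0],
    [0, 0, 0],
    [0, 0, 0],
    [0, 0, 0],
    [0, 0, 0],
    [0, 0, 0],
    [0, 0, 0],
    [0, 0, 0],
    [0, 0, 0],
    [0, 0, 0],
    [0, 0, 0],
    [0, 0, 0]
  ],
  "gripper": [-0.75, -0.75, -0.75, -0.75, -0.75, -0.75, -0.75, -0.75, -0.75, -0.75, -0.75, -0.75, -0.75, -0.75, -0.75, -0.75, -0.75, -0.75, -0.75, -0.75]
}}

```text
clock: 6.35
tool_pos: [0.5425, 0.0594, 0.027]
tool_rot: [[-0.09, 0.119, -0.989], [0.996, 0.012, -0.089], [0.001, -0.993, -0.12]]
contact_force: [-4.8, -0.3, -0.0]
opening: 0.0822
```

Run:
```python
from h import *
from workcell import ctrl
s=ctrl.read_state()
print(s["clock"],s["tool_pos"],s["opening"],np.round(s["contact_force"],1))
for bx,by in ((-.055,-.002),(-.043,-.003)): 
  p,r=pose(bx,by,.027); print(p,delta(s,p,r))
for n in("scene",):
  c=ctrl.camera(n); np.savez(f"{n}4.npz",**c)
  crop(c,160,160,290,290,4.6,f"pics/{n}4.png")
```

```text
6.35 [0.54246502 0.05942803 0.02701573] 0.08224306677502632 [-4.8 -0.3 -0. ]
[0.59269545 0.05931938 0.027     ] ([-4.6, 6.0, -49.7], [0.0, 0.001, 0.001])
[0.60473684 0.05938992 0.027     ] ([-5.6, 7.4, -61.6], [0.0, 0.001, 0.001])
```

View pics/scene4.png

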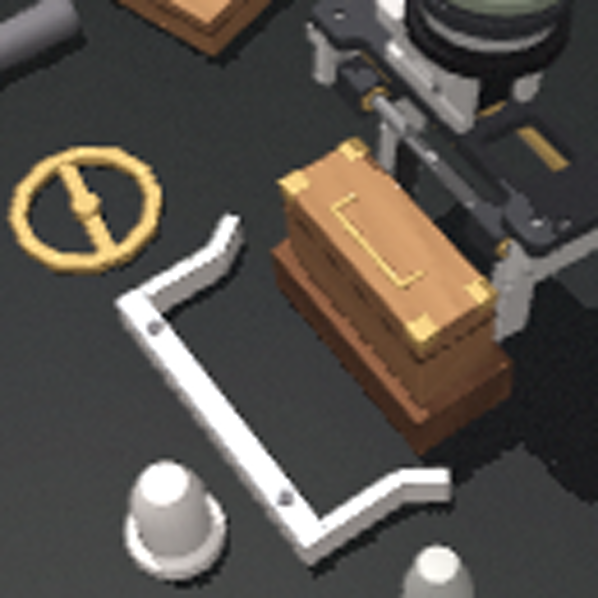

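The case is upright and parallel to the bar. It is entering between the cheek tips at (232,222) and (445,485) in the crop. I'll keep pushing.

Emit:
{"name": "move_arm", "arguments": {
  "offset": [
    [-0.2, 0.3, -2],
    [-0.4, 0.6, -5],
    [-0.8, 1, -8],
    [-1.1, 1.4, -12],
    [-1.5, 1.9, -16],
    [-1.9, 2.4, -20],
    [-2.2, 2.9, -24],
    [-2.6, 3.4, -28],
    [-3, 3.9, -32],
    [-3.3, 4.4, -36],
    [-3.7, 4.9, -40],
    [-4, 5.3, -43],
    [-4.2, 5.5, -46],
    [-4.5, 5.8, -48],
    [-4.6, 6, -50],
    [-4.7, 6.2, -52],
    [-4.7, 6.2, -52]
  ],
  "rotation": [
    [0, 0, 0],
    [0, 0, 0],
    [0, 0, 0],
    [0, 0, 0],
    [0, 0, 0],
    [0, 0, 0],
    [0, 0, 0],
    [0, 0, 0],
    [0, 0, 0],
    [0, 0, 0],
    [0, 0, 0],
    [0, 0, 0],
    [0, 0, 0],
    [0, 0, 0],
    [0, 0, 0],
    [0, 0, 0],
    [0, 0, 0]
  ],
  "gripper": [-0.75, -0.75, -0.75, -0.75, -0.75, -0.75, -0.75, -0.75, -0.75, -0.75, -0.75, -0.75, -0.75, -0.75, -0.75, -0.75, -0.75]
}}

```text
clock: 7.82
tool_pos: [0.5953, 0.0594, 0.0271]
tool_rot: [[-0.09, 0.12, -0.989], [0.996, 0.012, -0.089], [0.001, -0.993, -0.12]]
contact_force: [-3.3, -0.2, -1.8]
opening: 0.0822
```

Run:
```python
from h import *
from workcell import ctrl
s=ctrl.read_state()
print(s["clock"],s["tool_pos"],s["opening"],np.round(s["contact_force"],1))
for bx,by in ((-.043,-.002),(-.038,-.002)): 
  p,r=pose(bx,by,.027); print(p,delta(s,p,r))
for n in("scene",):
  c=ctrl.camera(n); np.savez(f"{n}5.npz",**c)
  crop(c,160,160,290,290,4.6,f"pics/{n}5.png")
```

```text
7.8167 [0.5952802  0.05944993 0.02707782] 0.08217971108346117 [-3.3 -0.2 -1.8]
[0.60464795 0.06038597 0.027     ] ([0.1, 1.2, -9.3], [0.001, 0.001, 0.001])
[0.60962816 0.06083038 0.027     ] ([0.1, 1.8, -14.3], [0.001, 0.001, 0.001])
```

View pics/scene5.png

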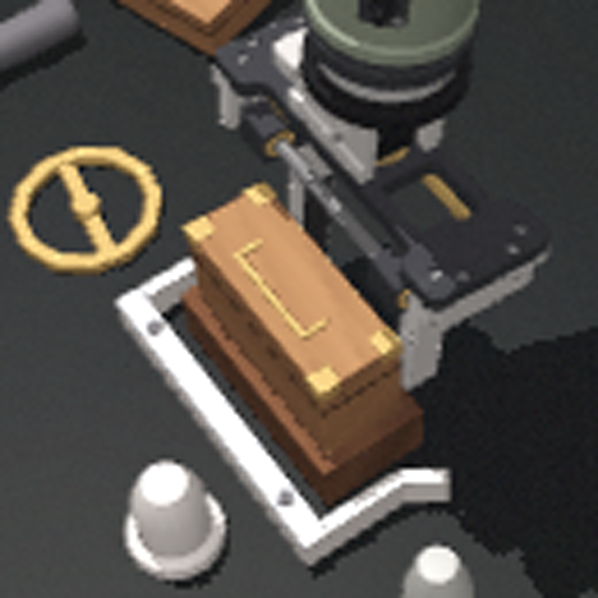

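The case is inside the cheeks and parallel, with about 10 mm left to the bar. I'll push slowly and watch the force.

Emit:
{"name": "move_arm", "arguments": {
  "offset": [
    [0, 0.1, -1],
    [0, 0.3, -2],
    [0, 0.4, -3],
    [0, 0.5, -4],
    [0, 0.6, -5],
    [0, 0.8, -6],
    [0, 0.9, -7],
    [0, 1, -8],
    [0, 1, -8]
  ],
  "rotation": [
    [0, 0, 0],
    [0, 0, 0],
    [0, 0, 0],
    [0, 0, 0],
    [0, 0, 0],
    [0, 0, 0],
    [0, 0, 0],
    [0, 0, 0],
    [0, 0, 0]
  ],
  "gripper": [-0.75, -0.75, -0.75, -0.75, -0.75, -0.75, -0.75, -0.75, -0.75]
}}

```text
clock: 8.62
tool_pos: [0.6031, 0.0601, 0.027]
tool_rot: [[-0.09, 0.119, -0.989], [0.996, 0.012, -0.089], [0.001, -0.993, -0.12]]
contact_force: [-4.3, -0.7, -0.4]
opening: 0.0824
```

Emit:
{"name": "move_arm", "arguments": {
  "offset": [
    [0, 0.1, -1],
    [0, 0.2, -2],
    [0, 0.2, -2]
  ],
  "rotation": [
    [0, 0, 0],
    [0, 0, 0],
    [0, 0, 0]
  ],
  "gripper": [-0.75, -0.75, -0.75]
}}

```text
clock: 8.87
tool_pos: [0.6049, 0.0602, 0.0271]
tool_rot: [[-0.09, 0.119, -0.989], [0.996, 0.012, -0.089], [0.001, -0.993, -0.12]]
contact_force: [-4.7, 0.4, -0.4]
opening: 0.0822
```

Run:
```python
from h import *
from workcell import ctrl
s=ctrl.read_state()
print(s["clock"],s["tool_pos"],np.round(s["contact_force"],1),np.round(s["wrist_torque"],2))
for n in("scene",):
  c=ctrl.camera(n); np.savez(f"{n}6.npz",**c)
  crop(c,175,190,275,290,6,f"pics/{n}6.png")
```

```text
8.8667 [0.60490708 0.06023188 0.02706326] [-4.7  0.4 -0.4] [0.   1.03 0.06]
```

View pics/scene6.png

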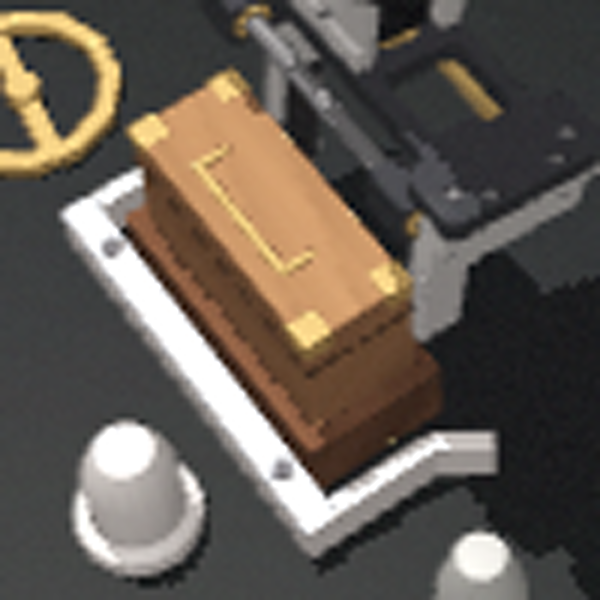

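Only sliding friction so far, with no contact at the bar. I'll go on in single-millimetre steps.

Emit:
{"name": "move_arm", "arguments": {
  "offset": [
    [0, 0.1, -0.7],
    [0, 0.2, -1.5],
    [0, 0.2, -1.5]
  ],
  "rotation": [
    [0, 0, 0],
    [0, 0, 0],
    [0, 0, 0]
  ],
  "gripper": [-0.75, -0.75, -0.75]
}}

```text
clock: 9.17
tool_pos: [0.6062, 0.0603, 0.027]
tool_rot: [[-0.09, 0.118, -0.989], [0.996, 0.012, -0.089], [0.001, -0.993, -0.119]]
contact_force: [-4.9, 0.2, 0.4]
opening: 0.0819
```

Emit:
{"name": "move_arm", "arguments": {
  "offset": [
    [0, 0.1, -0.7],
    [0, 0.2, -1.5],
    [0, 0.2, -1.5]
  ],
  "rotation": [
    [0, 0, 0],
    [0, 0, 0],
    [0, 0, 0]
  ],
  "gripper": [-0.75, -0.75, -0.75]
}}

```text
clock: 9.42
tool_pos: [0.6069, 0.0604, 0.027]
tool_rot: [[-0.09, 0.117, -0.989], [0.996, 0.012, -0.089], [0.001, -0.993, -0.117]]
contact_force: [-7.0, -1.0, 2.0]
opening: 0.0822
```

Emit:
{"name": "move_arm", "arguments": {
  "offset": [
    [0, 0.1, -1],
    [0, 0.2, -2],
    [0, 0.2, -2],
    [0, 0.2, -2]
  ],
  "rotation": [
    [0, 0, 0],
    [0, 0, 0],
    [0, 0, 0],
    [0, 0, 0]
  ],
  "gripper": [-0.75, -0.75, -0.75, -0.75]
}}

```text
clock: 9.75
tool_pos: [0.607, 0.0604, 0.0269]
tool_rot: [[-0.09, 0.112, -0.99], [0.996, 0.011, -0.09], [0.001, -0.994, -0.113]]
contact_force: [-10.1, -1.7, 4.8]
opening: 0.0825
```

Run:
```python
from h import *
from workcell import ctrl
s=ctrl.read_state()
print(s["clock"],s["tool_pos"],np.round(s["contact_force"],1),np.round(s["wrist_torque"],2))
for n in("scene",):
  c=ctrl.camera(n); np.savez(f"{n}7.npz",**c)
  crop(c,175,190,275,290,6,f"pics/{n}7.png")
```

```text
9.75 [0.60703884 0.06043827 0.02694847] [-10.1  -1.7   4.8] [-0.16  1.77  0.03]
```

View pics/scene7.png

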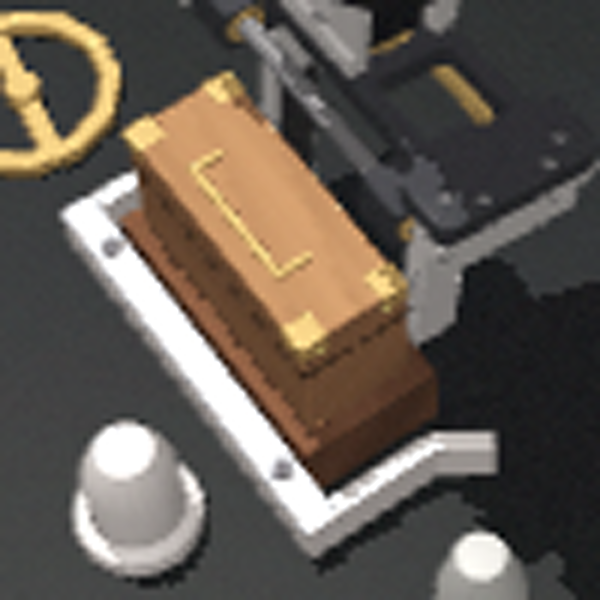

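The TCP stalled at x = 0.607 while the force rose to about 10 N, so the plinth is against the bar. Now I'll back away and lift.

Emit:
{"name": "move_arm", "arguments": {
  "offset": [
    [0, -0.3, 3],
    [0, -0.8, 7],
    [0, -1.5, 13],
    [0, -2.3, 20],
    [0, -3.4, 30],
    [0, -4.5, 40],
    [0, -5.7, 50],
    [0, -7, 60],
    [0, -14, 63],
    [0, -30, 65],
    [0, -55, 65],
    [0, -85, 65],
    [0, -115, 65],
    [0, -140, 75],
    [0, -160, 95],
    [0, -170, 125],
    [0, -175, 150],
    [0, -176, 165],
    [0, -176, 170],
    [0, -176, 170]
  ],
  "rotation": [
    [0, 0, 0],
    [0, 0, 0],
    [0, 0, 0],
    [0, 0, 0],
    [0, 0, 0],
    [0, 0, 0],
    [0, 0, 0],
    [0, 0, 0],
    [0, 0, 0],
    [0, 0, 0],
    [0, 0, 0],
    [0, 0, 0],
    [0, 0, 0],
    [0, 0, 0],
    [0, 0, 0],
    [0, 0, 0],
    [0, 0, 0],
    [0, 0, 0],
    [0, 0, 0],
    [0, 0, 0]
  ],
  "gripper": [-0.75, -0.75, -0.75, -0.75, -0.75, -0.75, -0.75, -0.75, -0.75, -0.75, -0.75, -0.75, -0.75, -0.75, -0.75, -0.75, -0.75, -0.75, -0.75, -0.75]
}}

```text
clock: 11.47
tool_pos: [0.4186, 0.0432, 0.1831]
tool_rot: [[-0.09, 0.114, -0.989], [0.996, 0.011, -0.089], [0.001, -0.993, -0.115]]
contact_force: [-0.0, 0.4, 0.1]
opening: 0.0824
```

Run:
```python
from h import *
from workcell import ctrl
s=ctrl.read_state()
print(s["clock"],s["tool_pos"],np.round(s["contact_force"],1))
for n in("scene","top"):
  c=ctrl.camera(n); np.savez(f"{n}8.npz",**c)
  crop(c,*((175,190,275,290) if n=="scene" else (190,110,290,210)),6,f"pics/{n}8.png")
```

```text
11.4667 [0.41859007 0.04319598 0.18312305] [-0.   0.4  0.1]
```

View pics/scene8.png

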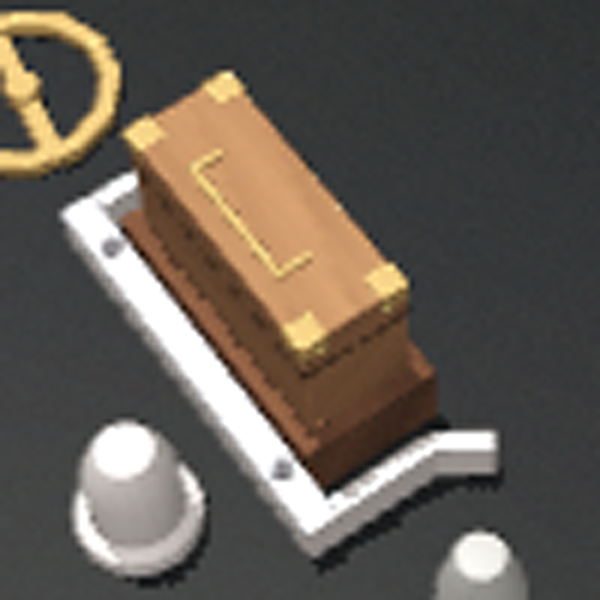

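View pics/top8.png

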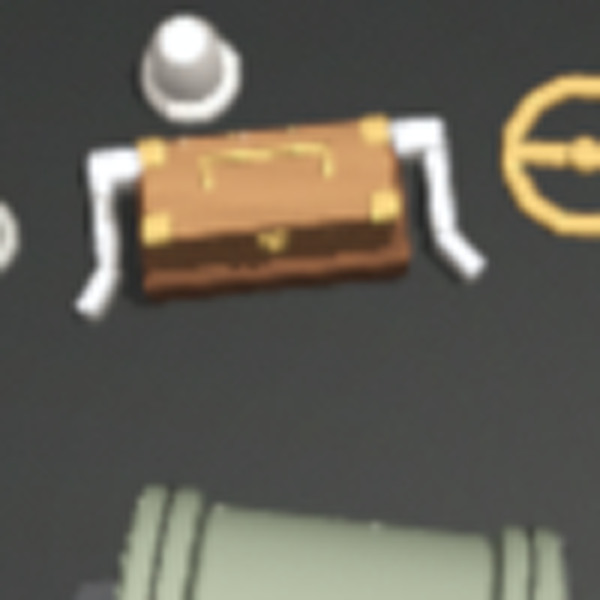

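Run:
```python
from h import *
t=np.load("top8.npz");s=np.load("scene8.npz")
T=lambda x,y,z:ray(t,190+(x+.5)/6-.5,110+(y+.5)/6-.5,z)[:2]
S=lambda x,y,z:ray(s,175+(x+.5)/6-.5,190+(y+.5)/6-.5,z)[:2]
casefit([S(*q,.095) for q in [(122,134),(302,357),(410,292),(222,72)]])
casefit([T(*q,.095) for q in [(387,116),(139,139),(142,243),(398,219)]])
X=np.array([np.cos(YAW),np.sin(YAW)]);Y=np.array([-X[1],X[0]])
a,b=T(143,298,0),T(408,272,0); print("plinth near-bottom edge: bay x",(a-BAY)@X+.03,(b-BAY)@X+.03,"y",(((a+b)/2)-BAY)@Y,np.linalg.norm(a-b))
o=np.load("top0.npz")["frame"].astype(int);n=t["frame"].astype(int)
d=(np.abs(o-n).sum(2)>60).astype(np.uint8)
k,_,st,ce=cv2.connectedComponentsWithStats(d)
for i in range(1,k):
    if st[i,4]>8: print(st[i].tolist())
```

```text
centre [0.6486 0.0685] bay xy 0.0015 0.0022 rel yaw 0.006 len 0.1178 0.1206 wid 0.0454 0.0453
centre [0.6462 0.0685] bay xy -0.0009 0.0024 rel yaw -0.01 len 0.1156 0.1185 wid 0.0498 0.0497
plinth near-bottom edge: bay x 0.0035060363359642674 0.00270440893831618 y 0.0037828356744732585 0.13305660202533642
[206, 129, 52, 32, 1053]
[122, 185, 165, 199, 17672]
[0, 306, 121, 78, 5455]
[268, 367, 37, 17, 239]
```

Run:
```python
from workcell import ctrl
print(ctrl.close_job())
```

```text
the job is handed in; nothing more can be done
None
```

The case is in the smaller dock, flush against the back bar and standing upright, and I've handed the job in. `close_job()` gave no verdict.

- **Push:** I spread the fingers along the dock's cross direction and pushed on the plinth's long side, with the tips at about 20 mm height. The first contact turned the case parallel to the bar. I then moved it sideways a little while pushing it in, until the hand stopped moving and the force rose to about 10 N. I backed straight off before lifting, and the hand now reads no contact force.
- **Position:** From the scene camera the case is at x +1.5 mm, y +2 mm and 0.006 rad off parallel. From the top camera it is at x −1 mm, y +2 mm and −0.010 rad. The plinth's lower edge gave x of about +3 mm. These differ by a few millimetres, which fits the camera calibration and pixel error, and all are within tolerance.
- **Bystanders:** Comparing the top pictures before and after showed changes only at the case's new place and in the areas covered by the arm, its shadow and the case's old place. No object I could see had moved. The arm or its shadow may hide part of the orange look-alike, but the hand stayed clear of it.

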